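# Lock the spindle of a bangle-grinding lap

## Task

The grinding disc has been taken off the green flat-lap machine and its spindle must now be locked. With the fingertips, push the slotted steel disc round by one of its brass drive pins until its slot lines up with the lock bar, then push the bar by its red upturned end fully home into the slot, without forcing it against the rim. Only push, gently, and leave everything else lying where it is.

Things in the scene. Friction and masses are not known exactly. Their poses are not given: they have to be found in the camera images.
- grinder: Green flat-lap machine fixed to the bench, 260 x 380 mm, green deck 90 mm above the bench. Origin: on the bench, straight below the spindle axis. The lock bar lies along the machine's own -y axis, seen from the spindle; z up. Bar guide block: 48 mm wide, y = -100 to -150 mm, to 127 mm above the bench. Grey motor head: radius 46 mm at y = +142 mm, to 136 mm above the bench.
- drip_pipe (a point): Highest part of the thin copper drip pipe on the deck's +x edge, 149 mm above the bench, keeping 104 mm or more from the spindle axis in the machine's x; fixed, not part of the job.
- disc: Slotted steel locking disc on the vertical spindle, radius 80 mm, 12 mm thick, top 118 mm above the bench. Origin: on the spindle axis at its underside. Turns either way without end stop against light friction (about 2 N at a pin) and stays where left. Lined up when its own -y axis (the slot) points along the machine's -y axis. Two brass pins stand on it: pin_a, pin_b.
- arbor_top (a point): Top of the threaded arbor on the spindle axis: radius 9 mm, standing to 148 mm above the bench, with a collar of radius 22 mm, 4 mm high, at its foot on the disc.
- slot_mouth (a point): Middle of the slot's open end, at the disc's rim (radius 80 mm), level with the disc's top. The one slot is 22 mm wide and runs in from the rim to 48 mm from the axis, with yellow paint strips along both sides.
- pin_a (a point): Top centre of one brass drive pin: upright, diameter 12 mm, standing 24 mm above the disc's top (to 142 mm above the bench), 58 mm from the spindle axis on the disc's own +x side, a quarter turn from the slot.
- pin_b (a point): Top centre of the other brass pin, the same, on the disc's own -x side.
- bar: Steel lock bar, 14 mm wide, 12 mm thick, round nose of radius 7 mm, top 118 mm above the bench. Slides level along the machine's y axis, 40 mm from drawn back to home (firm stop), against about 2.5 N, and stays where left. Origin: underside at the nose tip, 92 mm from the spindle axis drawn back (86 to 92 mm at the start), 52 mm when home. Its round nose draws in a slot up to 6 mm off line.
- bar_nose (a point): Top of the bar at the tip of its nose (yellow line).
- bar_end (a point): Centre of the outer face of the bar's red upturned end, the face to push, 140 mm above the bench. The red end is 32 mm wide, 10 mm thick and stands to 150 mm above the bench. This face is 200 mm from the spindle axis when the bar is drawn back and 160 mm when home; push it in the machine's +y direction, towards the spindle.
- tumbler: Loose steel tumbler, radius 36 mm, 105 mm high, standing on the bench beside the machine near the bar's end; origin under its centre. Leave alone.
- nut: Loose flanged clamp nut, radius 21 mm, 16 mm high, on the machine's deck beside the guide; origin under its centre. Leave alone.
- bangle: Loose amber glass bangle, radius 34 mm, 6 mm high, lying on the deck on the other side of the guide; origin under its centre. Leave alone.
- bangle_stack: Loose stack of clear glass bangles, radius 35 mm, 33 mm high, on the bench to the left. Leave alone.
- lap_disc: Loose grinding disc taken off the machine, radius 75 mm, 11 mm thick, lying on the bench to the right. Leave alone.
- spanner: Loose spanner, 190 mm long, on the bench to the right. Leave alone.
- matchbox: Loose matchbox, 52 x 36 x 16 mm, on the bench to the right. Leave alone.
- packet: Loose brown packet with orange bands, 170 x 75 x 60 mm, on the bench to the left. Leave alone.

How it is judged (in metres and radians):
On the way, in this order (a step that is already met when the one before it is completed fails the run):
1. the slot is turned into line with the bar (within 7 mm at the rim) while the bar is not yet in the slot (x of slot_mouth in the frame of grinder between -0.007 and 0.007 m and y of slot_mouth in the frame of grinder below -0.07 m and y of bar_nose in the frame of grinder below -0.077 m and angular speed of disc below 0.2 rad/s), for 0.2 s.
2. the bar is pushed home into the slot (y of bar_nose in the frame of grinder above -0.055 m), for 0.2 s.
At the end, for the whole second after the job is handed in: The bar is within 3 mm of fully home in the slot, the slot within 7 mm of the bar's line at the rim, disc and bar at rest (y of bar_nose in the frame of grinder above -0.055 m and x of slot_mouth in the frame of grinder between -0.007 and 0.007 m and y of slot_mouth in the frame of grinder below -0.07 m and angular speed of disc below 0.05 rad/s and linear speed of bar below 0.01 m/s); the robot touches nothing.
It fails at once if the bar is forced against the disc (over 30 N) (contact force between bar and disc above 30 N).
It fails at once if the disc or the bar is gripped hard or rammed (over 40 N from the fingers) (contact force between the fingers and disc above 40 N or contact force between the fingers and bar above 40 N).
It fails at once if something that should be left alone is lifted, carried or pushed away (over 20 mm) (distance of any of tumbler, nut, bangle, bangle_stack, lap_disc, spanner, matchbox, packet from where it was at the start of the episode above 0.02 m).
It also fails if it takes over 72 s, if anything falls off the work surface, if the arm or the gripper's body presses on something with over 40 N, if the wrist force passes 120 N, or if a joint passes its speed limit or range.

## Robot

A 6-joint arm with a two-finger parallel gripper is mounted at the origin on the work surface. World frame = base frame: x ahead of the robot, y to its left, z up, the work surface at z = 0. Lengths are in m, angles in degrees, forces in N, time in s.
With the tool pointing down it reaches from about 0.4 to 0.825 m from the base axis. Payload 7 kg.
Tool frame: the origin (TCP) lies between the finger pads; the fingertips stand 14 mm ahead of it and the grasp point (between the pads) lies 5 mm behind it (r.tips_ahead is the distance from the TCP to the fingertips, in m); z points along the fingers, y is the direction in which the jaws open and shut (so a half turn about z gives the same grasp; the last joint's range is limited). The gripper opens to 88 mm and grips with 3 to 60 N. Pads are 19 mm wide; open, the fingers measure 130 mm over their backs; the gripper's body (78 mm by 193 mm) begins 47 mm behind the grasp point.
Start: joints at [-55.858, 20.546, 0.682, 0, -70.136, -16.507], TCP at [0.204, -0.643, 0.241] pointing down, gripper open.
Joint ranges: [-176.03, 176.03], [-82.01, 121.73], [-58.28, 71.71], [-173.87, 95.51], [-174.79, -0.11], [-173.66, 173.66]. Speed limits (degrees/s): [136.94, 136.94, 172.46, 180, 180, 180].

## Interface

Orientations are given as [roll, pitch, yaw] about the fixed x, y, z axes, in that order (R = Rz(yaw) Ry(pitch) Rx(roll)).
In Python, from plant import r gives the robot as it stands.
- The arm moves only by the tool apply_moves, never from a script. Its arguments are lists of equal length, an entry for each row: "slide": the shift along the tool's x, y, z as a fraction of full scale, a list of three; "turn": the turn, a rotation vector about the tool's x, y, z as a fraction of full scale, a list of three; "jaw": the closure, from 0 (fully open) to 1 (shut). In form: {"slide": [[dx, dy, dz], ...], "turn": [[wx, wy, wz], ...], "jaw": [jaw, ...]}. A call has 1 to 8 rows; each row shifts and turns the commanded pose from where the row before left it, along the tool's axes as they then stand; what a row does not reach is not made up. Full scale, the value 1, is 0.1 m for a shift and 1.5 rad for a turn. A row lasts 1/10 s, in which the tool goes at most 50 mm and 8.59 degrees, less where a joint would pass 70% of its speed; a pose out of reach is approached as far as the arm can. A call with a number of a shift or a turn outside -1 to 1 is refused whole. A call with a gripper value outside its range is refused whole. The fingers move at their own pace and stop on an object; "newtons" is the grip in N (left out, the last holds). Time passes only in rows, so rows that do not move let the fingers close. It gives the time, the measured TCP pose, the force and the opening at its end, in the units of the state.
- r.get_state(): the state, without advancing time (a new reading comes with each control period).
- r.capture(name): name is "scene" or "top" or "wrist"; returns a dict with "pixels" (480x640x3 uint8, blue, green, red), "depth" (480x640 float32, m along the optical axis (not along the pixel's ray), 0 where there is no reading), "fx", "fy", "cx", "cy" (pixels), "rvec" (rotation vector, rad) and "tvec" (3), from world to camera coordinates, as OpenCV has them. Camera axes: x right, y down, z forward; pixel columns grow to the right and rows downward; lengths in m; the calibration is good to about 2 mm. A picture is of the moment at which its call begins.
- r.close_job(): hands the job in, once; it reports no verdict.
The state is a dict: "time_s": time; "joints": joint angles; "qd": joint speeds; "joint_torque": joint torques, N m; "tcp_pos": TCP position; "eef_rot": TCP orientation; "contact_force": force on the tool from outside, world axes, zero at the start; "moment": the same for the moment, N m; "gripper_width": finger opening in m.
Only numpy, scipy, OpenCV 4.12 (cv2) and the standard library are available. Lean on these libraries where they do the work, as an engineer would, in place of code of your own. Each camera call takes 0.05 s, during which the arm holds its last target.

## Working session

There is one attempt and no reset: what is moved stays moved. The work goes in short steps, Python scripts to look and compute and a tool call to move; the robot and the scene stay as the last step left them, time stands still between calls to the robot, and variables do not carry over. Pictures are saved under pics/ and viewed, and the job is handed in when it is done.

Besides the shell and the picture viewer there is one more tool, called by a JSON object that holds its "name" and its "arguments". apply_moves: Moves the arm, as the interface text tells. Shift numbers are shares of 0.1 m and turn numbers shares of 1.5 rad, none past 1 either way. Its arguments: {"type":"object","properties":{"slide":{"type":"array"},"turn":{"type":"array"},"jaw":{"type":"array"},"newtons":{"type":"number"}},"required":["slide","turn","jaw"]}

```bash
ls; mkdir -p pics; python3 - <<'E'
from plant import r
import cv2,pickle
print(r.get_state(), r.tips_ahead)
for n in ["scene","top"]:
    c=r.capture(n); cv2.imwrite(f"pics/{n}0.png",c["pixels"]); pickle.dump(c,open(f"{n}0.pkl","wb")); print(n,c["fx"],c["fy"],c["cx"],c["cy"],c["rvec"],c["tvec"])
E
```

```text
pics
{'time_s': 0.0, 'joints': array([-5.58567343e+01,  2.05912907e+01,  6.35667174e-01, -2.06895761e-02,
       -7.01358120e+01, -1.65050936e+01]), 'qd': array([-0.00788104, -0.0103536 , -0.0476892 , -0.01087458,  0.01959453,
       -0.04345998]), 'joint_torque': array([ 1.49039308e-03, -5.82712018e+01,  2.93055385e+01,  6.99716359e+00,
        6.83041246e-03, -1.23744012e-04]), 'tcp_pos': array([ 0.20435465, -0.64284844,  0.23963689]), 'eef_rot': array([ 1.79906806e+02, -7.33123916e-03, -1.62368868e+02]), 'contact_force': array([ 0.54847663, -0.49674   ,  0.55662261]), 'moment': array([ 0.01389544, -0.00598861,  0.07411436]), 'gripper_width': 0.08773888116008217} 0.014
scene 443.41913780637134 443.41913780637134 323.8020761491798 236.19945239664494 [ 2.08259294  1.30323362 -0.52298867] [-0.21727477 -0.28968179  1.63332376]
top 565.4152683203436 565.4152683203436 327.48765338328997 235.47011583961338 [ 2.15950074 -2.1874917   0.09859196] [-0.02366747  0.57486     1.8959041 ]
```

View pics/scene0.png

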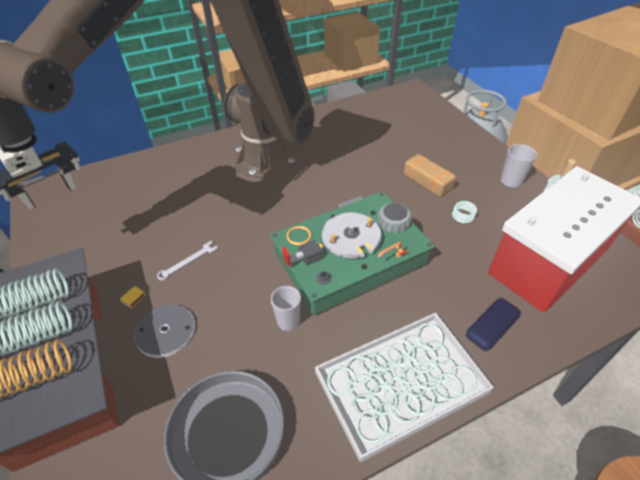

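View pics/top0.png

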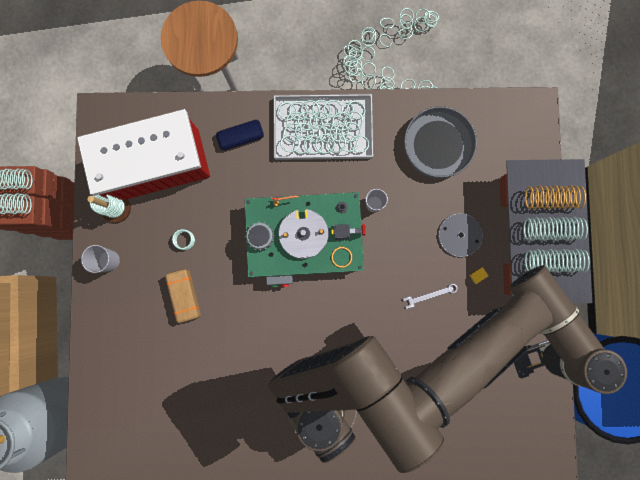

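```bash
cat > h.py <<'E'
import numpy as np,cv2,pickle
def ray(c,u,v,z):
    R=cv2.Rodrigues(np.array(c["rvec"],float))[0]; t=np.array(c["tvec"],float).ravel()
    d=R.T@np.array([(u-c["cx"])/c["fx"],(v-c["cy"])/c["fy"],1]); o=-R.T@t
    return o+d*(z-o[2])/d[2]
def proj(c,p):
    return cv2.projectPoints(np.array(p,float).reshape(-1,3),np.array(c["rvec"],float),np.array(c["tvec"],float),np.array([[c["fx"],0,c["cx"]],[0,c["fy"],c["cy"]],[0,0,1.]]),None)[0].reshape(-1,2)
E
python3 - <<'E'
from h import *
c=pickle.load(open("top0.pkl","rb"))
p=c["pixels"][180:290,230:400]
cv2.imwrite("pics/topcrop.png",cv2.resize(p,None,fx=4.7,fy=4.7,interpolation=cv2.INTER_CUBIC))
c=pickle.load(open("scene0.pkl","rb"))
p=c["pixels"][180:330,260:450]
cv2.imwrite("pics/scenecrop.png",cv2.resize(p,None,fx=4,fy=4,interpolation=cv2.INTER_CUBIC))
E
```

```text
(no output)
```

View pics/topcrop.png

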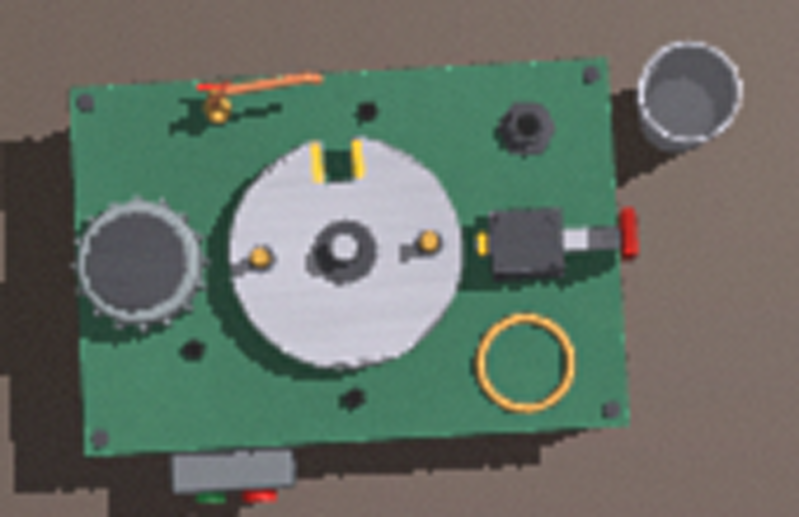

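View pics/scenecrop.png

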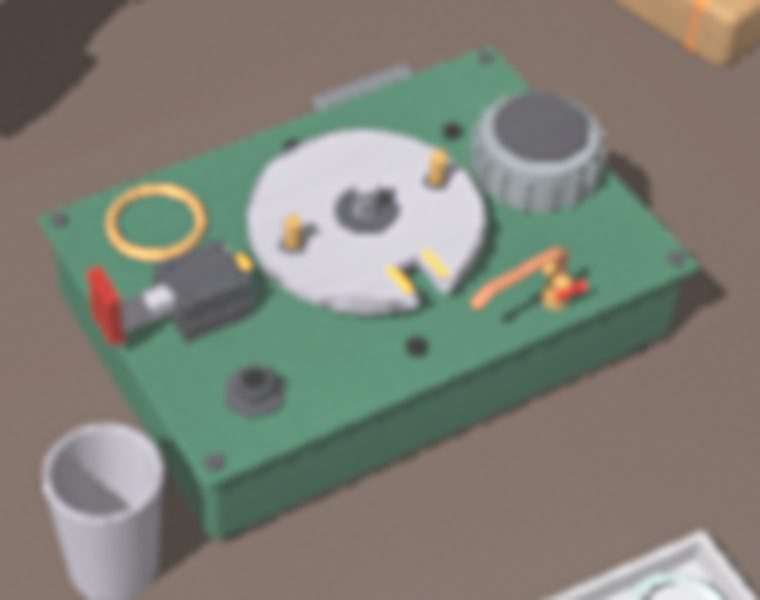

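```bash
cat > meas.py <<'E'
from h import *
def meas(c,box=(235,375,190,280)):
    u0,u1,v0,v1=box
    im=c["pixels"]; S=8
    p=cv2.resize(im[v0:v1,u0:u1],None,fx=S,fy=S,interpolation=cv2.INTER_CUBIC)
    h=cv2.cvtColor(p,cv2.COLOR_BGR2HSV)
    def cents(m,amin):
        n,l,s,ce=cv2.connectedComponentsWithStats(m.astype(np.uint8)*255)
        return [((ce[i][0]+.5)/S-.5+u0,(ce[i][1]+.5)/S-.5+v0,s[i][4]/S/S) for i in range(1,n) if s[i][4]/S/S>amin]
    H,Sa,V=[h[...,i].astype(int) for i in range(3)]
    yel=(H>=12)&(H<=32)&(Sa>110)&(V>120)
    red=((H<5)|(H>174))&(Sa>150)&(V>90)
    disc=(Sa<45)&(V>150)
    g=(H>60)&(H<90)&(Sa>70)
    return dict(yel=cents(yel,3),red=cents(red,5),disc=cents(disc,200)),p
E
python3 - <<'E'
from meas import *
c=pickle.load(open("top0.pkl","rb"))
m,p=meas(c)
for k in m:
  for a in m[k]:
    print(k,np.round(a,2),[np.round(ray(c,a[0],a[1],z)[:2],4) for z in (.118,.142,.150)])
# deck corners by mask at z=.09
h=cv2.cvtColor(c["pixels"],cv2.COLOR_BGR2HSV)
g=((h[...,0]>60)&(h[...,0]<90)&(h[...,1]>80)&(h[...,2]>70)).astype(np.uint8)
g[:, :240]=0; g[:185]=0; g[285:]=0; g[:,375:]=0
g=cv2.morphologyEx(g,cv2.MORPH_CLOSE,np.ones((5,5)))
cn=max(cv2.findContours(g,cv2.RETR_EXTERNAL,cv2.CHAIN_APPROX_NONE)[0],key=cv2.contourArea)
rc=cv2.minAreaRect(cn); bp=cv2.boxPoints(rc); print(rc)
W=[ray(c,u,v,.09)[:2] for u,v in bp]; print(np.round(W,4))
for i in range(4):
    d=W[(i+1)%4]-W[i]; print(np.linalg.norm(d),np.degrees(np.arctan2(d[1],d[0])))
E
```

```text
yel [279.84 201.59  20.61] [array([0.6788, 0.1226]), array([0.6751, 0.1205]), array([0.6739, 0.1198])]
yel [284.78 196.94   3.56] [array([0.6939, 0.1064]), array([0.69  , 0.1046]), array([0.6887, 0.104 ])]
yel [305.54 213.37  16.88] [array([0.6391, 0.0392]), array([0.6359, 0.0383]), array([0.6349, 0.038 ])]
yel [297.04 214.29  15.94] [array([0.6364, 0.0669]), array([0.6333, 0.0656]), array([0.6322, 0.0651])]
yel [320.89 230.91  11.38] [array([ 0.5812, -0.01  ]), array([ 0.5788, -0.0103]), array([ 0.578 , -0.0104])]
yel [332.22 231.4   10.05] [array([ 0.5791, -0.0466]), array([ 0.5767, -0.0465]), array([ 0.5759, -0.0464])]
yel [284.91 234.34  11.14] [array([0.5715, 0.1067]), array([0.5692, 0.1049]), array([0.5685, 0.1042])]
yel [341.3  256.76 106.16] [array([ 0.4965, -0.0748]), array([ 0.4952, -0.0743]), array([ 0.4948, -0.0741])]
red [363.35 229.05  31.69] [array([ 0.5854, -0.1476]), array([ 0.583 , -0.1461]), array([ 0.5821, -0.1456])]
disc [ 303.38  234.44 1547.86] [array([0.5704, 0.0469]), array([0.5681, 0.0458]), array([0.5674, 0.0455])]
((303.3230895996094, 234.31536865234375), (78.21272277832031, 115.54405212402344), 86.8201675415039)
[[ 0.6951  0.2452]
 [ 0.7116 -0.1367]
 [ 0.4533 -0.1463]
 [ 0.4372  0.2308]]
0.3823031521289537 -87.53687073331974
0.2584584771494046 -177.8802226444373
0.3774501712115882 92.43870933139203
0.25831409726114224 3.196038437736921
```

{"name": "apply_moves", "arguments": {"slide": [[-0.22,0.2,0],[-0.22,0.2,0],[-0.22,0.2,0],[-0.22,0.2,0],[-0.22,0.2,0],[-0.22,0.2,0],[-0.22,0.2,0],[-0.22,0.2,0]], "turn": [[0,0,0],[0,0,0],[0,0,0],[0,0,0],[0,0,0],[0,0,0],[0,0,0],[0,0,0]], "jaw": [0.7,0.7,0.7,0.7,0.7,0.7,0.7,0.7], "newtons": 5}}

```text
time_s: 0.9
tcp_pos: [0.324, -0.4362, 0.2403]
eef_rot: [180.0, -0.0, -162.4]
contact_force: [-0.1, 0.2, 0.2]
gripper_width: 0.0298
```

{"name": "apply_moves", "arguments": {"slide": [[-0.22,0.2,0],[-0.22,0.2,0],[-0.22,0.2,0],[-0.22,0.2,0],[-0.22,0.2,0],[-0.22,0.2,0],[-0.22,0.2,0],[-0.22,0.2,0]], "turn": [[0,0,0],[0,0,0],[0,0,0],[0,0,0],[0,0,0],[0,0,0],[0,0,0],[0,0,0]], "jaw": [0.7,0.7,0.7,0.7,0.7,0.7,0.7,0.7]}}

```text
time_s: 1.7
tcp_pos: [0.4432, -0.2304, 0.2404]
eef_rot: [180.0, -0.0, -162.4]
contact_force: [1.1, -0.3, -0.9]
gripper_width: 0.0264
```

{"name": "apply_moves", "arguments": {"slide": [[-0.22,0.2,0],[-0.22,0.2,0],[-0.22,0.2,0],[-0.22,0.2,0],[-0.22,0.2,0],[-0.22,0.2,0],[-0.22,0.2,0],[0,0,0]], "turn": [[0,0,0],[0,0,0],[0,0,0],[0,0,0],[0,0,0],[0,0,0],[0,0,0],[0,0,0]], "jaw": [0.7,0.7,0.7,0.7,0.7,0.7,0.7,0.7]}}

```text
time_s: 2.5
tcp_pos: [0.5486, -0.0492, 0.2399]
eef_rot: [180.0, -0.0, -162.2]
contact_force: [-0.6, -0.1, -0.2]
gripper_width: 0.0263
```

{"name": "apply_moves", "arguments": {"slide": [[0,0,0],[0,0,0],[0,0,0],[0,0,0],[0,0,0],[0,0,0],[0,0,0],[0,0,0]], "turn": [[0,0,-0.09],[0,0,-0.09],[0,0,-0.09],[0,0,-0.09],[0,0,-0.09],[0,0,-0.09],[0,0,-0.09],[0,0,-0.09]], "jaw": [0.7,0.7,0.7,0.7,0.7,0.7,0.7,0.7]}}

```text
time_s: 3.3
tcp_pos: [0.5468, -0.052, 0.2403]
eef_rot: [180.0, -0.0, -100.2]
contact_force: [0.4, 0.2, 0.3]
gripper_width: 0.0263
```

{"name": "apply_moves", "arguments": {"slide": [[0,0,0],[0,0,0],[0,0,0]], "turn": [[0,0,-0.09],[0,0,-0.09],[0,0,0]], "jaw": [0.7,0.7,0.7]}}

```text
time_s: 3.6
tcp_pos: [0.5469, -0.052, 0.2403]
eef_rot: [180.0, 0.0, -84.9]
contact_force: [-0.1, -0.7, 0.2]
gripper_width: 0.0265
```

```bash
python3 - <<'E'
from plant import r
from h import *
c=r.capture("wrist"); cv2.imwrite("pics/wrist1.png",c["pixels"]); pickle.dump(c,open("wrist1.pkl","wb"))
E
```

```text
(no output)
```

View pics/wrist1.png

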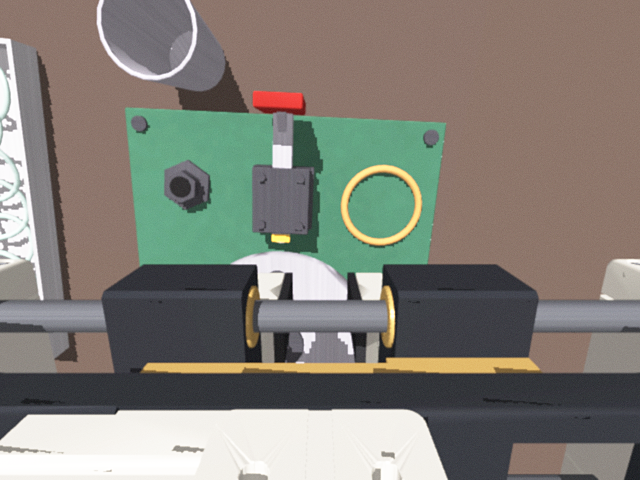

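```bash
python3 - <<'E'
from h import *
c=pickle.load(open("wrist1.pkl","rb"))
print(ray(c,c["cx"],c["cy"],.118), -cv2.Rodrigues(c["rvec"])[0].T@c["tvec"].ravel())
for n,u,v,z in [("redTL",254,92,.15),("redTR",303,94,.15),("nose",281,238,.118),("guideL",253,167,.127),("guideR",314,169,.127),("cornL",126,108,.09),("cornR",445,122,.09)]:
    print(n,np.round(ray(c,u,v,z),4))
E
```

```text
[ 0.54702631 -0.04939327  0.118     ] [ 0.55357236 -0.12007804  0.38397887]
redTL [ 0.5973 -0.1488  0.15  ]
redTR [ 0.5665 -0.1503  0.15  ]
nose [ 0.5776 -0.0464  0.118 ]
guideL [ 0.6003 -0.1007  0.127 ]
guideR [ 0.5559 -0.1031  0.127 ]
cornL [ 0.7099 -0.1352  0.09  ]
cornR [ 0.4539 -0.1472  0.09  ]
```

{"name": "apply_moves", "arguments": {"slide": [[-0.1,-0.09,0],[-0.1,-0.09,0],[-0.1,-0.09,0],[-0.09,-0.085,0],[0,0,0.2],[0,0,0.2],[0,0,0.2],[0,0,0]], "turn": [[0,0,0],[0,0,0],[0,0,0],[0,0,0],[0,0,0],[0,0,0],[0,0,0],[0,0,0]], "jaw": [0.7,0.7,0.7,0.7,0.7,0.7,0.7,0.7]}}

```text
time_s: 4.45
tcp_pos: [0.578, -0.0092, 0.1776]
eef_rot: [179.7, -0.0, -85.0]
contact_force: [0.2, 0.8, -0.4]
gripper_width: 0.0259
```

```bash
python3 - <<'E'
from plant import r
from h import *
for n,b in (("scene",(300,420,180,270)),("top",(255,355,190,270))):
    c=r.capture(n); pickle.dump(c,open(n+"2.pkl","wb"))
    u0,u1,v0,v1=b
    cv2.imwrite(f"pics/{n}2.png",cv2.resize(c["pixels"][v0:v1,u0:u1],None,fx=6,fy=6,interpolation=cv2.INTER_CUBIC))
E
```

```text
(no output)
```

View pics/scene2.png

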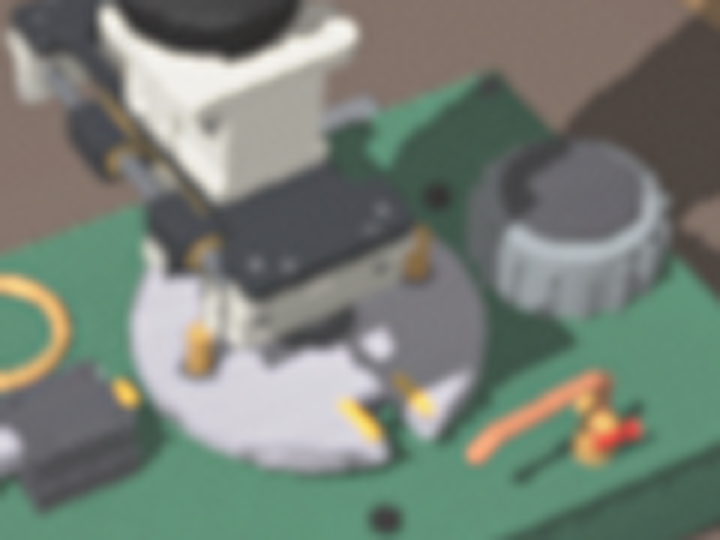

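View pics/top2.png

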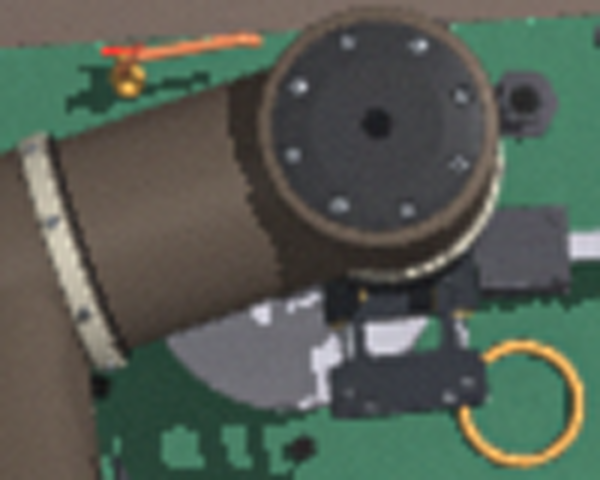

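```bash
python3 - <<'E'
from h import *
c=pickle.load(open("scene2.pkl","rb"))
y=np.radians(-85); X=np.array([np.cos(y),np.sin(y),0]);Y=np.array([np.sin(y),-np.cos(y),0]); t=np.array([.578,-.0092,.1776])
for n,p in dict(tip=t-[0,0,.014],tipPy=t+Y*.023-[0,0,.014],tipMy=t-Y*.023-[0,0,.014],pinb=[.5788,-.0103,.142],pinbase=[.5788,-.0103,.118],sp=[.574,.0473,.148]).items():
    q=proj(c,p)[0]; print(n,(q-[300,180])*6, p)
E
```

```text
tip [199.78482358 291.41092866] [ 0.578  -0.0092  0.1636]
tipPy [172.30995815 259.20751864] [ 0.55508752 -0.01120458  0.1636    ]
tipMy [227.91326134 324.38039367] [ 0.60091248 -0.00719542  0.1636    ]
pinb [197.91652092 327.59849692] [0.5788, -0.0103, 0.142]
pinbase [197.45619432 364.52785557] [0.5788, -0.0103, 0.118]
sp [308.91098906 269.87021186] [0.574, 0.0473, 0.148]
```

{"name": "apply_moves", "arguments": {"slide": [[0,0.01,0.1],[0,0,0.1],[0,0,0.08],[0,0,0.06],[0,0,0.04],[0,0,0]], "turn": [[0,0,0],[0,0,0],[0,0,0],[0,0,0],[0,0,0],[0,0,0]], "jaw": [0.7,0.7,0.7,0.7,0.7,0.7]}}

```text
time_s: 5.15
tcp_pos: [0.578, -0.0098, 0.1419]
eef_rot: [179.9, -0.0, -85.0]
contact_force: [0.1, -0.6, 0.2]
gripper_width: 0.026
```

{"name": "apply_moves", "arguments": {"slide": [[0,0,0.02],[-0.0006,0.026,0],[-0.0006,0.026,0],[-0.0006,0.026,0],[-0.0006,0.026,0],[-0.0006,0.026,0],[-0.0006,0.026,0],[-0.0006,0.026,0]], "turn": [[0,0,0],[0,0,0.03],[0,0,0.03],[0,0,0.03],[0,0,0.03],[0,0,0.03],[0,0,0.03],[0,0,0.03]], "jaw": [0.7,0.7,0.7,0.7,0.7,0.7,0.7,0.7]}}

```text
time_s: 5.95
tcp_pos: [0.5609, -0.0083, 0.141]
eef_rot: [-179.9, 0.0, -103.2]
contact_force: [1.7, -0.4, -0.9]
gripper_width: 0.0264
```

{"name": "apply_moves", "arguments": {"slide": [[-0.0006,0.026,0],[-0.0006,0.026,0],[-0.0006,0.026,0],[-0.0006,0.026,0],[-0.0006,0.026,0],[-0.0006,0.026,0],[-0.0006,0.026,0],[-0.0006,0.026,0]], "turn": [[0,0,0.03],[0,0,0.03],[0,0,0.03],[0,0,0.03],[0,0,0.03],[0,0,0.03],[0,0,0.03],[0,0,0.03]], "jaw": [0.7,0.7,0.7,0.7,0.7,0.7,0.7,0.7]}}

```text
time_s: 6.75
tcp_pos: [0.5418, -0.0002, 0.141]
eef_rot: [-179.9, 0.1, -123.8]
contact_force: [0.8, -0.3, -1.8]
gripper_width: 0.0261
```

{"name": "apply_moves", "arguments": {"slide": [[-0.0006,0.026,0],[-0.0006,0.026,0],[-0.0006,0.026,0],[-0.0006,0.026,0],[-0.0006,0.026,0],[-0.0006,0.026,0],[-0.0006,0.026,0],[-0.0006,0.026,0]], "turn": [[0,0,0.03],[0,0,0.03],[0,0,0.03],[0,0,0.03],[0,0,0.03],[0,0,0.03],[0,0,0.03],[0,0,0.03]], "jaw": [0.7,0.7,0.7,0.7,0.7,0.7,0.7,0.7]}}

```text
time_s: 7.55
tcp_pos: [0.527, 0.0143, 0.141]
eef_rot: [-180.0, 0.1, -144.4]
contact_force: [1.4, -1.1, -1.7]
gripper_width: 0.0262
```

{"name": "apply_moves", "arguments": {"slide": [[-0.0006,0.026,0],[-0.0006,0.026,0],[-0.0006,0.026,0],[-0.0006,0.026,0],[-0.0006,0.026,0],[-0.0006,0.026,0],[-0.0006,0.026,0],[-0.0006,0.026,0]], "turn": [[0,0,0.03],[0,0,0.03],[0,0,0.03],[0,0,0.03],[0,0,0.03],[0,0,0.03],[0,0,0.03],[0,0,0.03]], "jaw": [0.7,0.7,0.7,0.7,0.7,0.7,0.7,0.7]}}

```text
time_s: 8.35
tcp_pos: [0.5181, 0.0329, 0.1411]
eef_rot: [-180.0, 0.1, -165.0]
contact_force: [1.2, -1.1, -0.2]
gripper_width: 0.0267
```

{"name": "apply_moves", "arguments": {"slide": [[-0.0006,0.026,0],[-0.0006,0.026,0],[-0.0006,0.026,0],[-0.0006,0.026,0],[-0.0006,0.026,0],[0,0,0]], "turn": [[0,0,0.03],[0,0,0.03],[0,0,0.03],[0,0,0.03],[0,0,0.03],[0,0,0]], "jaw": [0.7,0.7,0.7,0.7,0.7,0.7]}}

```text
time_s: 8.95
tcp_pos: [0.5159, 0.0459, 0.1409]
eef_rot: [180.0, 0.0, -177.9]
contact_force: [-0.3, -0.2, 0.2]
gripper_width: 0.0264
```

```bash
cat > look.py <<'E'
from plant import r
from h import *
import sys
k=sys.argv[1]
for n,b in (("scene",(260,430,185,300)),("top",(250,380,190,285)),("wrist",(0,640,0,480))):
    c=r.capture(n); pickle.dump(c,open(n+k+".pkl","wb"))
    u0,u1,v0,v1=b; f=1 if n=="wrist" else 4.7
    cv2.imwrite(f"pics/{n}{k}.png",cv2.resize(c["pixels"][v0:v1,u0:u1],None,fx=f,fy=f,interpolation=cv2.INTER_CUBIC))
E
python3 look.py 3
```

```text
(no output)
```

View pics/scene3.png

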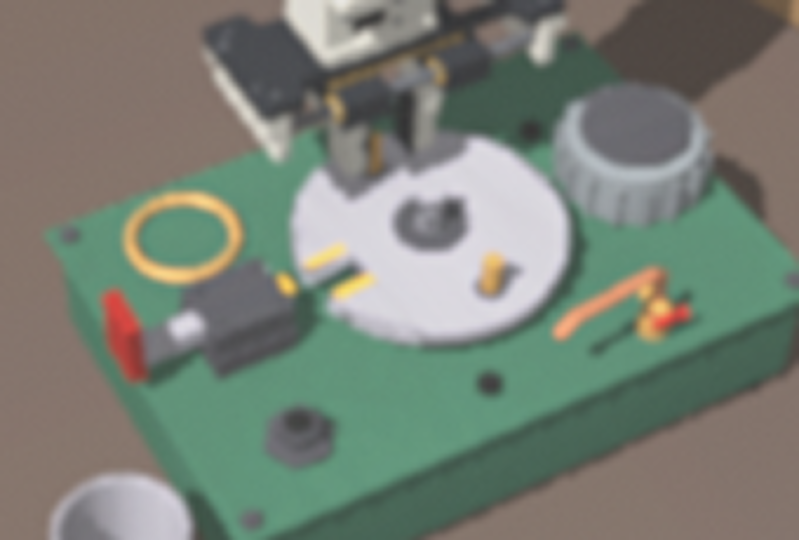

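View pics/top3.png

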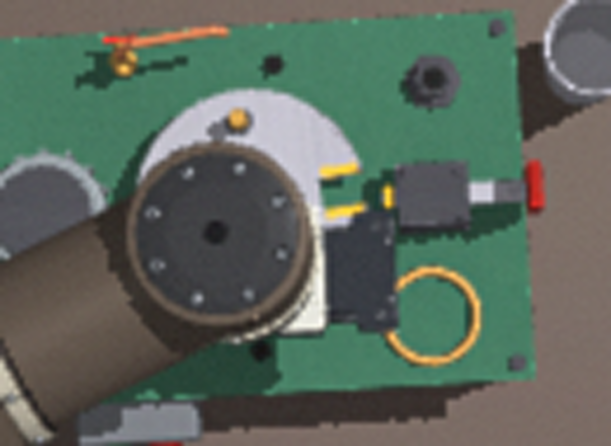

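View pics/wrist3.png

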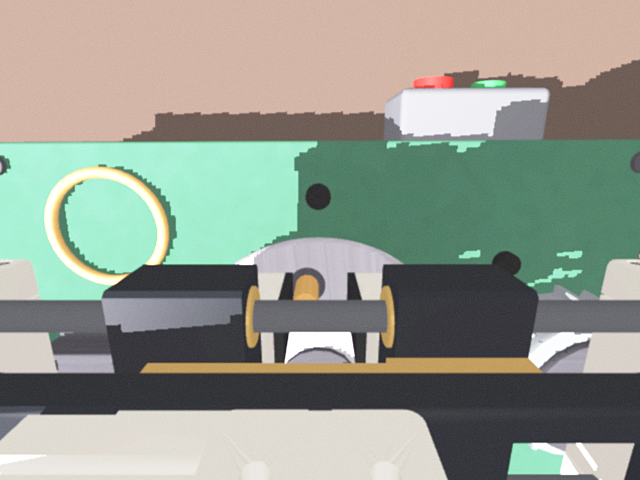

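```bash
cat > ang.py <<'E'
import sys
from meas import *
c=pickle.load(open(f"top{sys.argv[1]}.pkl","rb"))
m,p=meas(c)
sp=np.array([.574,.0473]); ax=np.radians(-87.4); e=np.array([np.cos(ax),np.sin(ax)]); nrm=np.array([-e[1],e[0]])
for a in m["yel"]+m["red"]:
    for z in (.118,.142):
        w=ray(c,a[0],a[1],z)[:2]; d=w-sp
        print(np.round(a,2),z,np.round(w,4),"r %.4f ang %.2f along %.4f across %.4f"%(np.hypot(*d),np.degrees(np.arctan2(d[1],d[0])),d@e,d@nrm))
E
python3 ang.py 3
```

```text
[293.54 197.08   3.27] 0.118 [0.6931 0.0778] r 0.1230 ang 14.38 along -0.0251 across 0.1204
[293.54 197.08   3.27] 0.142 [0.6892 0.0764] r 0.1188 ang 14.17 along -0.0238 across 0.1164
[284.89 196.9    3.48] 0.118 [0.6941 0.106 ] r 0.1337 ang 26.06 along -0.0532 across 0.1226
[284.89 196.9    3.48] 0.142 [0.6902 0.1042] r 0.1293 ang 26.10 along -0.0516 across 0.1186
[277.22 202.45  17.53] 0.118 [0.6761 0.1311] r 0.1321 ang 39.37 along -0.0791 across 0.1058
[277.22 202.45  17.53] 0.142 [0.6724 0.1289] r 0.1279 ang 39.67 along -0.0771 across 0.1020
[300.2  214.91  11.34] 0.118 [0.6343 0.0566] r 0.0610 ang 8.80 along -0.0066 across 0.0606
[300.2  214.91  11.34] 0.142 [0.6311 0.0555] r 0.0577 ang 8.12 along -0.0056 across 0.0575
[321.7  225.86  16.66] 0.118 [ 0.5976 -0.0128] r 0.0645 ang -68.56 along 0.0611 across 0.0208
[321.7  225.86  16.66] 0.142 [ 0.595 -0.013] r 0.0639 ang -70.85 along 0.0612 across 0.0182
[332.21 231.41  10.  ] 0.118 [ 0.5791 -0.0466] r 0.0941 ang -86.91 along 0.0941 across 0.0008
[332.21 231.41  10.  ] 0.142 [ 0.5767 -0.0464] r 0.0938 ang -88.36 along 0.0938 across -0.0016
[323.05 234.31  16.34] 0.118 [ 0.57   -0.0168] r 0.0642 ang -93.56 along 0.0639 across -0.0069
[323.05 234.31  16.34] 0.142 [ 0.5677 -0.017 ] r 0.0646 ang -95.55 along 0.0640 across -0.0092
[343.14 257.13  87.84] 0.118 [ 0.4952 -0.0807] r 0.1503 ang -121.60 along 0.1243 across -0.0845
[343.14 257.13  87.84] 0.142 [ 0.4939 -0.0801] r 0.1505 ang -122.15 along 0.1236 across -0.0858
[363.33 229.07  31.88] 0.118 [ 0.5854 -0.1476] r 0.1952 ang -86.66 along 0.1952 across 0.0025
[363.33 229.07  31.88] 0.142 [ 0.5829 -0.146 ] r 0.1936 ang -87.36 along 0.1936 across 0.0001
```

{"name": "apply_moves", "arguments": {"slide": [[-0.0002,0.015,0],[-0.0002,0.015,0],[-0.0002,0.015,0],[-0.0002,0.015,0],[0,0,0],[0,0,0]], "turn": [[0,0,0.017],[0,0,0.017],[0,0,0.017],[0,0,0.017],[0,0,0],[0,0,0]], "jaw": [0.7,0.7,0.7,0.7,0.7,0.7]}}

```text
time_s: 9.7
tcp_pos: [0.5156, 0.0519, 0.1405]
eef_rot: [180.0, -0.0, 176.3]
contact_force: [-0.5, 0.1, -0.8]
gripper_width: 0.0264
```

```bash
python3 look.py 4; python3 ang.py 4 | sed -n '7,14p'
```

```text
[322.38 227.67  16.11] 0.118 [ 0.5917 -0.0149] r 0.0647 ang -74.15 along 0.0629 across 0.0148
[322.38 227.67  16.11] 0.142 [ 0.5891 -0.0151] r 0.0642 ang -76.40 along 0.0631 across 0.0123
[332.22 231.42  10.03] 0.118 [ 0.579  -0.0466] r 0.0941 ang -86.93 along 0.0941 across 0.0008
[332.22 231.42  10.03] 0.142 [ 0.5767 -0.0465] r 0.0938 ang -88.38 along 0.0938 across -0.0016
[323.   236.29  16.89] 0.118 [ 0.5636 -0.0166] r 0.0647 ang -99.26 along 0.0633 across -0.0133
[323.   236.29  16.89] 0.142 [ 0.5614 -0.0168] r 0.0653 ang -101.12 along 0.0635 across -0.0155
[341.49 256.76 104.14] 0.118 [ 0.4965 -0.0754] r 0.1451 ang -122.28 along 0.1191 across -0.0830
[341.49 256.76 104.14] 0.142 [ 0.4952 -0.0749] r 0.1454 ang -122.83 along 0.1185 across -0.0843
```

View pics/top4.png

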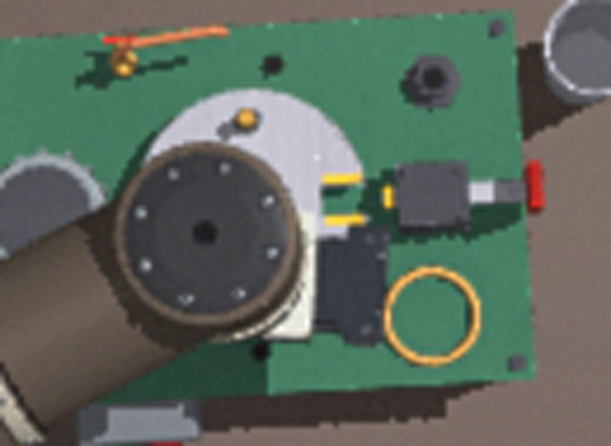

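{"name": "apply_moves", "arguments": {"slide": [[0,-0.03,0],[0,-0.035,0],[0,0,0],[0,0,-0.1],[0,0,-0.2],[0,0,-0.2],[0,0,-0.1],[0,0,0]], "turn": [[0,0,0],[0,0,0],[0,0,0],[0,0,0],[0,0,0],[0,0,0],[0,0,0],[0,0,-0.073]], "jaw": [0.7,0.7,0.7,0.7,0.7,0.7,0.7,1]}}

```text
time_s: 10.65
tcp_pos: [0.5162, 0.0456, 0.2027]
eef_rot: [179.9, 0.2, -177.4]
contact_force: [0.5, -0.5, -0.3]
gripper_width: 0.0224
```

{"name": "apply_moves", "arguments": {"slide": [[-0.07,-0.29,0],[-0.07,-0.29,0],[-0.07,-0.29,0],[-0.07,-0.29,0],[-0.07,-0.29,0],[-0.07,-0.29,0],[-0.07,-0.29,0],[-0.07,-0.29,0]], "turn": [[0,0,0],[0,0,0],[0,0,0],[0,0,0],[0,0,0],[0,0,0],[0,0,0],[0,0,0]], "jaw": [1,1,1,1,1,1,1,1]}}

```text
time_s: 11.45
tcp_pos: [0.5819, -0.1852, 0.2006]
eef_rot: [180.0, -0.0, -177.4]
contact_force: [0.4, -0.1, 0.4]
gripper_width: 0.0006
```

{"name": "apply_moves", "arguments": {"slide": [[0,0,0]], "turn": [[0,0,0]], "jaw": [1]}}

```text
time_s: 11.55
tcp_pos: [0.5821, -0.1868, 0.2001]
eef_rot: [-180.0, -0.0, -177.6]
contact_force: [-0.4, -0.1, -0.5]
gripper_width: 0.0004
```

```bash
python3 look.py 5; python3 ang.py 5
```

```text
[276.73 202.76  16.7 ] 0.118 [0.6751 0.1327] r 0.1324 ang 40.18 along -0.0807 across 0.1049
[276.73 202.76  16.7 ] 0.142 [0.6715 0.1305] r 0.1282 ang 40.49 along -0.0787 across 0.1012
[344.41 256.01  86.55] 0.118 [ 0.4988 -0.0849] r 0.1521 ang -119.64 along 0.1286 across -0.0811
[344.41 256.01  86.55] 0.142 [ 0.4975 -0.0842] r 0.1521 ang -120.20 along 0.1279 across -0.0824
[332.36 256.95  22.59] 0.118 [ 0.4963 -0.046 ] r 0.1214 ang -129.81 along 0.0897 across -0.0819
[332.36 256.95  22.59] 0.142 [ 0.495  -0.0458] r 0.1221 ang -130.33 along 0.0894 across -0.0832
```

View pics/top5.png

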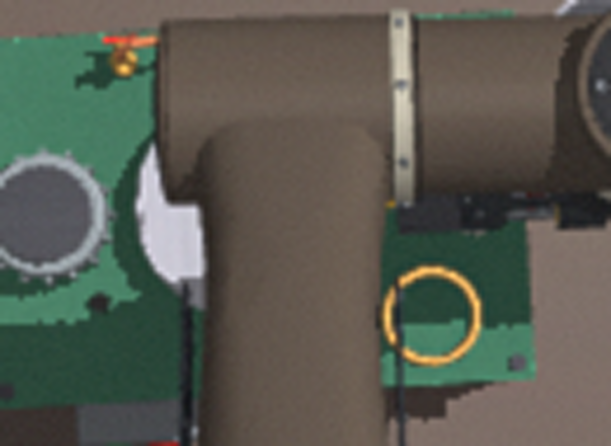

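View pics/scene5.png

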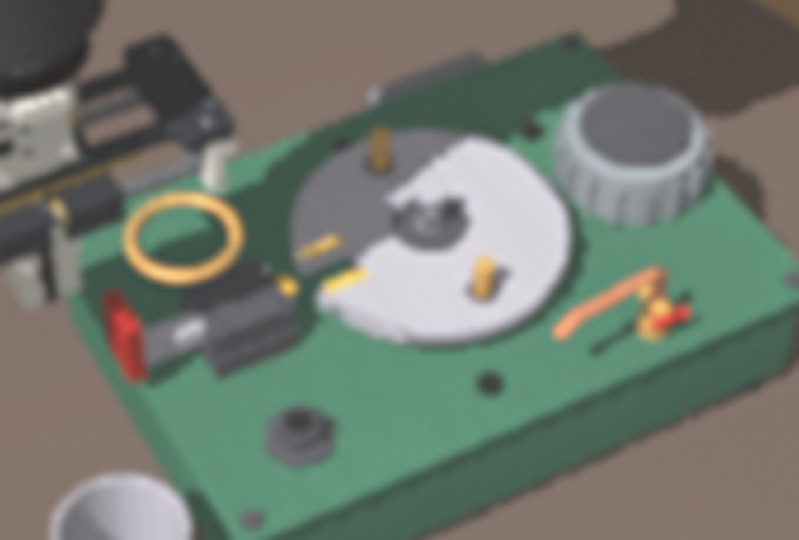

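```bash
python3 - <<'E'
from h import *
c=pickle.load(open("scene5.pkl","rb"))
y=np.radians(-177.5); X=np.array([np.cos(y),np.sin(y),0]);Y=np.array([np.sin(y),-np.cos(y),0]); t=np.array([.5821,-.1868,.2001])
for n,p in dict(tipc=t-[0,0,.014],tipYx=t+Y*.021-X*.0095-[0,0,.014],post=t+Y*.096-X*.039+[0,0,.052],postlow=t+Y*.096-X*.039+[0,0,.03],post3=t+Y*.096+X*.039+[0,0,.052]).items():
    q=proj(c,p)[0]; print(n,(q-[260,185])*4.7, p)
E
```

```text
tipc [ 42.87515717 287.81502906] [ 0.5821 -0.1868  0.1861]
tipYx [ 87.30623191 285.35518429] [ 0.59067495 -0.1654056   0.1861    ]
post [237.89942856 182.26832561] [ 0.61687542 -0.08919021  0.2521    ]
postlow [239.12384259 212.77573407] [ 0.61687542 -0.08919021  0.2301    ]
post3 [169.88661045  89.20121085] [ 0.53894966 -0.09259253  0.2521    ]
```

{"name": "apply_moves", "arguments": {"slide": [[-0.015,0,0.15],[0,0,0.15],[0,0,0.13],[0,0,0.1],[0,0,0.05],[0,0,0],[0,0,0]], "turn": [[0,0,0],[0,0,0],[0,0,0],[0,0,0],[0,0,0],[0,0,0],[0,0,0]], "jaw": [1,1,1,1,1,1,1]}}

```text
time_s: 12.4
tcp_pos: [0.5835, -0.1839, 0.143]
eef_rot: [-180.0, 0.0, -177.4]
contact_force: [0.3, -0.1, -0.2]
gripper_width: 0.0003
```

```bash
python3 look.py 6
```

```text
(no output)
```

View pics/scene6.png

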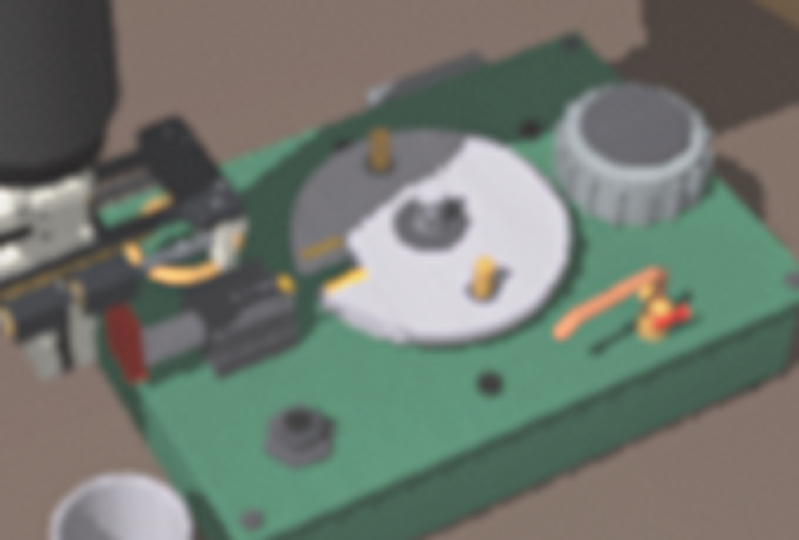

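{"name": "apply_moves", "arguments": {"slide": [[0,0.03,0],[0,0.03,0],[0,0.03,0],[0,0.03,0],[0,0.03,0],[0,0.03,0],[0,0.03,0],[0,0.02,0]], "turn": [[0,0,0],[0,0,0],[0,0,0],[0,0,0],[0,0,0],[0,0,0],[0,0,0],[0,0,0]], "jaw": [1,1,1,1,1,1,1,1]}}

```text
time_s: 13.35
tcp_pos: [0.5821, -0.161, 0.1426]
eef_rot: [-180.0, 0.0, -177.4]
contact_force: [0.6, -2.5, -0.2]
gripper_width: 0.0003
```

```bash
python3 look.py 7
```

View pics/scene7.png

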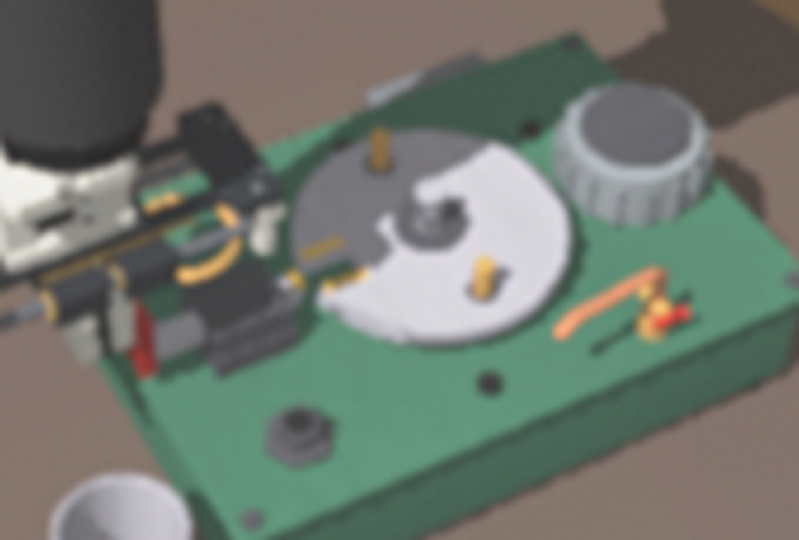

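{"name": "apply_moves", "arguments": {"slide": [[0,0.03,0],[0,0.03,0],[0,0.03,0],[0,0.03,0]], "turn": [[0,0,0],[0,0,0],[0,0,0],[0,0,0]], "jaw": [1,1,1,1]}}

```text
time_s: 13.9
tcp_pos: [0.5816, -0.1488, 0.1426]
eef_rot: [-180.0, 0.0, -177.4]
contact_force: [0.2, -3.3, 0.6]
gripper_width: 0.0005
```

{"name": "apply_moves", "arguments": {"slide": [[0,0.03,0],[0,0.03,0],[0,0.03,0],[0,0.01,0]], "turn": [[0,0,0],[0,0,0],[0,0,0],[0,0,0]], "jaw": [1,1,1,1]}}

```text
time_s: 14.3
tcp_pos: [0.5812, -0.1386, 0.1426]
eef_rot: [180.0, 0.0, -177.4]
contact_force: [1.5, -2.8, -0.5]
gripper_width: 0.0003
```

Now single-millimetre rows towards the stop, watching the force.

{"name": "apply_moves", "arguments": {"slide": [[0,0.01,0],[0,0.01,0],[0,0.01,0],[0,0,0]], "turn": [[0,0,0],[0,0,0],[0,0,0],[0,0,0]], "jaw": [1,1,1,1]}}

```text
time_s: 14.7
tcp_pos: [0.581, -0.1359, 0.1426]
eef_rot: [180.0, 0.0, -177.4]
contact_force: [0.2, -1.4, -0.2]
gripper_width: 0.0007
```

{"name": "apply_moves", "arguments": {"slide": [[0,0.01,0],[0,0.005,0]], "turn": [[0,0,0],[0,0,0]], "jaw": [1,1]}}

```text
time_s: 14.9
tcp_pos: [0.581, -0.1345, 0.1426]
eef_rot: [-180.0, 0.0, -177.4]
contact_force: [-0.5, -2.9, -0.3]
gripper_width: 0.0001
```

{"name": "apply_moves", "arguments": {"slide": [[0,0.005,0],[0,0,0]], "turn": [[0,0,0],[0,0,0]], "jaw": [1,1]}}

```text
time_s: 15.1
tcp_pos: [0.5809, -0.134, 0.1426]
eef_rot: [180.0, 0.0, -177.4]
contact_force: [1.0, -1.2, -0.7]
gripper_width: 0.0006
```

Not at the stop yet; continuing in half-millimetre rows.

{"name": "apply_moves", "arguments": {"slide": [[0,0.005,0],[0,0.005,0]], "turn": [[0,0,0],[0,0,0]], "jaw": [1,1]}}

```text
time_s: 15.3
tcp_pos: [0.5809, -0.133, 0.1426]
eef_rot: [-180.0, 0.0, -177.4]
contact_force: [1.0, -2.8, -0.0]
gripper_width: 0.0004
```

{"name": "apply_moves", "arguments": {"slide": [[0,0.005,0],[0,0.005,0]], "turn": [[0,0,0],[0,0,0]], "jaw": [1,1]}}

```text
time_s: 15.5
tcp_pos: [0.5809, -0.132, 0.1426]
eef_rot: [-180.0, 0.0, -177.4]
contact_force: [0.6, -2.6, 0.0]
gripper_width: 0.0006
```

{"name": "apply_moves", "arguments": {"slide": [[0,0.005,0],[0,0.005,0]], "turn": [[0,0,0],[0,0,0]], "jaw": [1,1]}}

```text
time_s: 15.7
tcp_pos: [0.5808, -0.1309, 0.1426]
eef_rot: [180.0, 0.0, -177.4]
contact_force: [0.9, -2.3, 0.3]
gripper_width: 0.0002
```

```bash
python3 look.py 8
```

```text
(no output)
```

View pics/scene8.png

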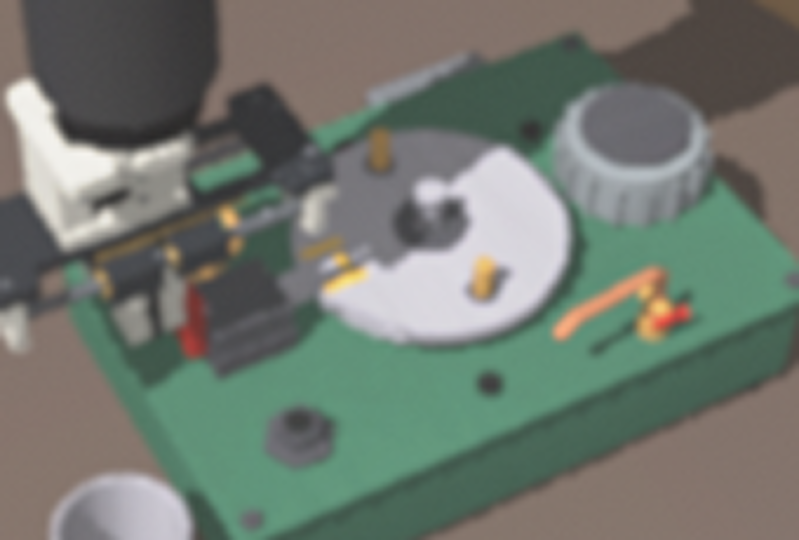

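{"name": "apply_moves", "arguments": {"slide": [[0,0.005,0],[0,0.005,0]], "turn": [[0,0,0],[0,0,0]], "jaw": [1,1]}}

```text
time_s: 16.05
tcp_pos: [0.5807, -0.13, 0.1426]
eef_rot: [-180.0, 0.0, -177.4]
contact_force: [1.4, -2.7, -0.3]
gripper_width: 0.0003
```

{"name": "apply_moves", "arguments": {"slide": [[0,0.005,0],[0,0.005,0]], "turn": [[0,0,0],[0,0,0]], "jaw": [1,1]}}

```text
time_s: 16.25
tcp_pos: [0.5807, -0.129, 0.1426]
eef_rot: [-180.0, 0.0, -177.4]
contact_force: [1.3, -3.0, 0.3]
gripper_width: 0.0005
```

{"name": "apply_moves", "arguments": {"slide": [[0,0.005,0],[0,0.005,0]], "turn": [[0,0,0],[0,0,0]], "jaw": [1,1]}}

```text
time_s: 16.45
tcp_pos: [0.5807, -0.1288, 0.1427]
eef_rot: [-179.9, -0.0, -177.4]
contact_force: [1.1, -9.5, -1.0]
gripper_width: 0.0006
```

{"name": "apply_moves", "arguments": {"slide": [[0,0.005,0],[0,0,0]], "turn": [[0,0,0],[0,0,0]], "jaw": [1,1]}}

```text
time_s: 16.65
tcp_pos: [0.5807, -0.1287, 0.1427]
eef_rot: [-179.9, -0.0, -177.4]
contact_force: [1.0, -9.5, -1.2]
gripper_width: 0.0007
```

{"name": "apply_moves", "arguments": {"slide": [[0,-0.02,0],[0,-0.1,0],[0,-0.2,0],[0,-0.1,-0.1],[0,0,-0.25],[0,0,-0.25],[0,0,-0.2],[0,0,0]], "turn": [[0,0,0],[0,0,0],[0,0,0],[0,0,0],[0,0,0],[0,0,0],[0,0,0],[0,0,0]], "jaw": [1,1,1,1,1,1,1,1]}}

```text
time_s: 17.45
tcp_pos: [0.5841, -0.1699, 0.2267]
eef_rot: [-180.0, 0.3, -177.4]
contact_force: [0.9, -0.4, 0.1]
gripper_width: 0.0007
```

{"name": "apply_moves", "arguments": {"slide": [[0,-0.3,0],[0,-0.3,0],[0,-0.3,0],[0,-0.3,0],[0,-0.3,0],[0,-0.3,0],[0,0,0],[0,0,0]], "turn": [[0,0,0],[0,0,0],[0,0,0],[0,0,0],[0,0,0],[0,0,0],[0,0,0],[0,0,0]], "jaw": [1,1,1,1,1,1,1,1]}}

```text
time_s: 18.25
tcp_pos: [0.5901, -0.3498, 0.2219]
eef_rot: [180.0, -0.1, -177.5]
contact_force: [-0.2, -0.7, 0.1]
gripper_width: 0.0006
```

```bash
python3 look.py 9; python3 ang.py 9
```

```text
[279.87 201.57  21.86] 0.118 [0.6789 0.1225] r 0.1291 ang 35.62 along -0.0703 across 0.1082
[279.87 201.57  21.86] 0.142 [0.6752 0.1204] r 0.1249 ang 35.85 along -0.0685 across 0.1044
[284.68 196.96   3.58] 0.118 [0.6939 0.1067] r 0.1338 ang 26.37 along -0.0539 across 0.1224
[284.68 196.96   3.58] 0.142 [0.69   0.1049] r 0.1295 ang 26.41 along -0.0523 across 0.1185
[301.98 214.73  10.66] 0.118 [0.6348 0.0508] r 0.0609 ang 3.33 along -0.0008 across 0.0609
[301.98 214.73  10.66] 0.142 [0.6317 0.0497] r 0.0577 ang 2.42 along 0.0002 across 0.0577
[322.39 227.65  15.61] 0.118 [ 0.5917 -0.015 ] r 0.0647 ang -74.11 along 0.0630 across 0.0149
[322.39 227.65  15.61] 0.142 [ 0.5892 -0.0152] r 0.0643 ang -76.36 along 0.0631 across 0.0123
[321.81 234.71  26.94] 0.118 [ 0.5688 -0.0128] r 0.0603 ang -94.99 along 0.0598 across -0.0080
[321.81 234.71  26.94] 0.142 [ 0.5665 -0.0131] r 0.0608 ang -97.08 along 0.0600 across -0.0102
[335.58 255.47  63.73] 0.118 [ 0.5009 -0.0564] r 0.1269 ang -125.17 along 0.1003 across -0.0777
[335.58 255.47  63.73] 0.142 [ 0.4995 -0.0561] r 0.1274 ang -125.75 along 0.0999 across -0.0791
[346.48 248.55   5.53] 0.118 [ 0.5228 -0.0919] r 0.1483 ang -110.17 along 0.1368 across -0.0574
[346.48 248.55   5.53] 0.142 [ 0.5212 -0.0912] r 0.1482 ang -110.87 along 0.1359 across -0.0590
[304.   250.76   4.38] 0.118 [0.5175 0.0453] r 0.0566 ang -178.02 along -0.0006 across -0.0566
[304.   250.76   4.38] 0.142 [0.5159 0.0443] r 0.0582 ang -177.06 along 0.0003 across -0.0582
[351.21 229.96  27.84] 0.118 [ 0.583  -0.1082] r 0.1558 ang -86.70 along 0.1558 across 0.0019
[351.21 229.96  27.84] 0.142 [ 0.5805 -0.1072] r 0.1547 ang -87.58 along 0.1547 across -0.0005
```

View pics/scene9.png

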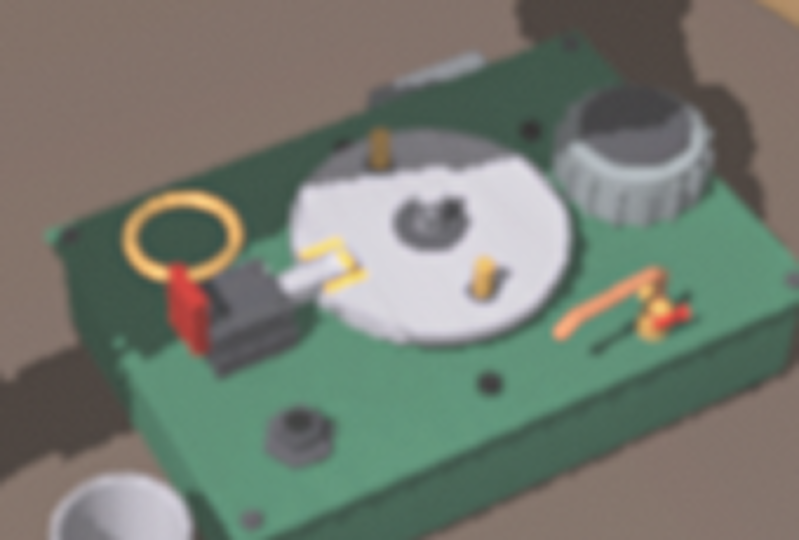

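View pics/top9.png

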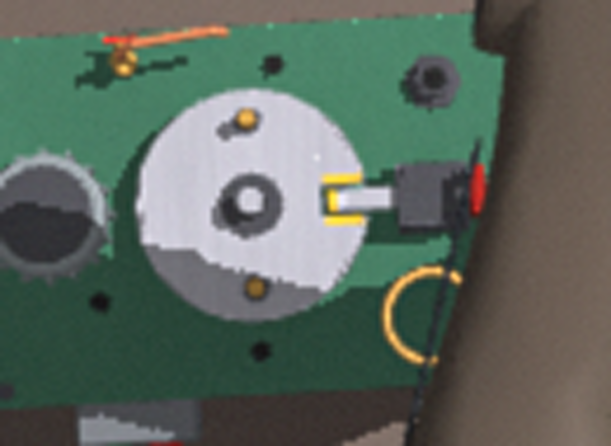

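```bash
python3 - <<'E'
from plant import r
print(r.close_job()); s=r.get_state(); print(s["time_s"],s["contact_force"])
E
```

```text
the job is handed in; nothing more can be done
None
the job is handed in; nothing more can be done
```

The spindle is locked, and I handed the job in at about 18.4 s of the 72 s allowed; no verdict is reported.

- **Disc:** I turned it about 92° clockwise, pushing pin_b with the partly closed fingers set either side of it. Before I pushed the bar, the slot's middle was within about 1 mm of the bar's line (limit 7 mm at the rim).
- **Bar:** I pushed the red end with the shut fingers. It took about 3 N on the way in, then rose to 9.5 N and stopped moving at the firm stop. I saw no sign of it catching on the rim.
- **Last pictures:** The nose sits at the inner end of the slot. The red end is about 155 mm from the spindle at its middle, which matches home (160 mm at the face). Both pins are within about 1° of in line.
- **Loose things:** The nut and bangle look unmoved and the tumbler's visible part does too. I did not measure the other loose things, but the arm passed well above them. The arm was clear of everything when I handed in.
- **One disagreement:** The bar stopped about 4–5 mm further on than I expected, taking the finger as 21 mm thick. I relied on the force rise and the pictures instead.

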